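# Cap the retained tins and start their leak test

### The job

The white caps of the sample tins on the blue mat are only set on: press every cap fully home and stand all the capped tins upright, side by side, on the floor of the leak-test chamber. Then shut the chamber's clear lid, press down on its front lip until it is fully seated in the gasket, and start the test by pushing the green button all the way in and letting it go. Leave the opened tins where they stand.

Things in the scene. Friction and masses are not known exactly. Their poses are not given: they have to be found in the camera images.
- chamber: vacuum leak-test chamber, a fixed white and steel tub open at the top, 293 mm deep (x) by 252 wide (y); origin on the bench under the centre of the tub, x to the lid's hinge side (away from the robot), y to the left, z up. Inside 160 mm (x) by 220 (y), floor (black) at z = 25 mm, rim at z = 75 mm. A lower ledge (top at z = 60 mm) along the front carries the start button and a gauge
- chamber_floor (a point): centre of the tub's inner floor, axes as the chamber's, 25 mm above the bench
- lid_hinge (a point): middle of the lid's hinge line (along the chamber's y), at x = 112 mm, z = 81 mm in the chamber's frame
- lid_lip (a point): middle of the upper (outer) face of the blue lip on the lid's free front edge, 215 mm from the hinge line; the lip is 90 mm wide (y), 22 mm long, 8 mm thick. Lid: clear pane 8 mm thick, 244 mm wide, from 8 to 206 mm from the hinge, then the lip to 226 mm; it moves with the lid
- lid (a joint): swing of the lid, rad: 0 lying on the gasket, grows as it opens; about 1.55 at the start (standing upright at the rear), stop at 1.65. Stays where it is left (friction 0.8 N m, about 4 N at the lip; lid 0.4 kg)
- lid_seat (a joint): how far the lid is squeezed into its gasket, rad: 0 loose (lip about 5 mm high), 0.025 fully seated (lip's upper face 85 mm above the bench). Takes about 9 N down on the lip once the lid is shut, and stays seated
- start (a joint): green round start button, 28 mm across in a black collar: its travel, m; 0 out, 0.006 fully in; starts to move at 1.5 N, 5 N fully in; springs back
- start_top (a point): centre of the button's upper face when out; in the chamber's frame at x = -128, y = -70, z = 82 mm, moving down with the button
- open_tin: the opened tin (brown paste, foil lid bent up at one edge, no white cap), 60 mm across, 36 high, standing among the capped tins; origin at the centre of its underside. Stays where it is
- open_tin_back: another opened tin of the same size, at the back of the bench. Stays where it is
- tin_a: orange tin with a white snap cap, 60 mm across; origin at the centre of its underside, z up. The tin itself is 36 mm high; its cap is a disc 57 mm across, 4.5 mm thick, whose top is 45.5 mm above the tin's underside when quite loose, 40.5 mm when home. About 120 to 200 g. May be absent (None)
- cap_a (a joint): how far the cap of tin_a is pressed down, m: 0 quite loose, 0.005 home on the tin's rim. Moves under about 7 N of downward push and stays; it cannot come off. May be absent (None)
- tin_b: orange tin with a white snap cap, 60 mm across; origin at the centre of its underside, z up. The tin itself is 36 mm high; its cap is a disc 57 mm across, 4.5 mm thick, whose top is 45.5 mm above the tin's underside when quite loose, 40.5 mm when home. About 120 to 200 g. May be absent (None)
- cap_b (a joint): how far the cap of tin_b is pressed down, m: 0 quite loose, 0.005 home on the tin's rim. Moves under about 7 N of downward push and stays; it cannot come off. May be absent (None)
- tin_c: orange tin with a white snap cap, 60 mm across; origin at the centre of its underside, z up. The tin itself is 36 mm high; its cap is a disc 57 mm across, 4.5 mm thick, whose top is 45.5 mm above the tin's underside when quite loose, 40.5 mm when home. About 120 to 200 g. May be absent (None)
- cap_c (a joint): how far the cap of tin_c is pressed down, m: 0 quite loose, 0.005 home on the tin's rim. Moves under about 7 N of downward push and stays; it cannot come off. May be absent (None)
- tin_d: orange tin with a white snap cap, 60 mm across; origin at the centre of its underside, z up. The tin itself is 36 mm high; its cap is a disc 57 mm across, 4.5 mm thick, whose top is 45.5 mm above the tin's underside when quite loose, 40.5 mm when home. About 120 to 200 g. May be absent (None)
- cap_d (a joint): how far the cap of tin_d is pressed down, m: 0 quite loose, 0.005 home on the tin's rim. Moves under about 7 N of downward push and stays; it cannot come off. May be absent (None)
There are look-alikes about, which are no part of the job. What is shaped like the tin_a but purple or turquoise is not meant.

How it is judged:
By the outcome, as a careful person would: the job done as asked, in the order asked, and still so for the second after the job is handed in, with the robot touching nothing.
Of tin_a, tin_b, tin_c, tin_d only 3 to 4 are there at a start; the rules pass over those that are not, and their reading is None.
At some moment in a run one of tin_a, tin_b, tin_c, tin_d may be knocked a few centimetres aside while the robot is not near it.
It also fails if it takes over 210 s, if anything falls off the work surface, if the arm or the gripper's body presses on something with over 40 N, if the wrist force passes 120 N, or if a joint passes its speed limit or range.

### The arm

A 6-joint arm with a two-finger parallel gripper is mounted at the origin on the work surface. World frame = base frame: x ahead of the robot, y to its left, z up, the work surface at z = 0. Lengths are in mm, angles in rad, forces in N, time in s.
With the tool pointing down it reaches from about 300 to 775 mm from the base axis. Payload 14.6 kg.
Tool frame: the origin (TCP) lies midway between the tips of the shut fingers; the grasp point (between the pads) lies 19 mm behind it (manip.grasp_offset is the distance from the TCP to the grasp point, in mm); z points along the fingers, y is the line along which they close (so a half turn about z gives the same grasp; the last joint's range is limited). The gripper opens to 94 mm and grips with 3 to 60 N. Pads are 16 mm wide; open, the fingers measure 119 mm over their backs; the gripper's body (75 mm by 177 mm) begins 78 mm behind the grasp point.
Start: joints at [1.057, 0.3, 1.521, -0, 1.321, -0.067], TCP at [237.641, 496, 205.446] pointing down, gripper open.
Joint ranges: [-3.03, 3.03], [-0.79, 2.21], [0.23, 2.52], [-1.04, 4.18], [0, 3.07], [-2.55, 2.55]. Speed limits (rad/s): [2.22, 2.22, 2.57, 3.14, 3.14, 3.14].

### API

Orientations are given as [roll, pitch, yaw] about the fixed x, y, z axes, in that order (R = Rz(yaw) Ry(pitch) Rx(roll)).
In Python, from cell import manip, viewer gives the robot as it stands. The module is installed in compiled form; this text tells all that it offers.
- The arm moves only by the tool move_arm, never from a script. Its argument "moves" is a list of rows, each a list of 4 numbers: the shift along the tool's x, y, z in m, then the turn about the tool's z in rad. A call has 1 to 12 rows; each row is the pose to reach, as a shift and turn from the pose commanded when the call began, along the tool's axes at that moment; what a row does not reach only later rows make up. A row lasts 1/10 s, in which the tool goes at most 50 mm and 8.59 degrees, less where a joint would pass 70% of its speed; a pose out of reach is approached as far as the arm can. A call with a gripper value outside its range is refused whole. "jaw" is the finger opening in m, from 0 to 0.094, set as the call begins (left out, the last holds). The fingers move at their own pace and stop on an object; "squeeze" is the grip in N (left out, the last holds). Time passes only in rows, so rows that repeat a pose let the fingers close. It gives the time, the measured TCP pose, the force, the opening and the grip force at its end, in the units of the state.
- manip.read_state(): the state, without advancing time (a new reading comes with each control period).
- viewer.camera(name): name is "scene" or "side" or "wrist"; returns a dict with "frame" (400x640x3 uint8, blue, green, red), "z_map" (400x640 float32, mm along the optical axis (not along the pixel's ray), 0 where there is no reading), "fx", "fy", "cx", "cy" (pixels), "origin" and "orientation" of the camera in the world. Camera axes: x right, y down, z forward; pixel columns grow to the right and rows downward; lengths in mm; the calibration is good to about 2 mm. The wrist camera is an equidistant fisheye: a pixel r from the principal point sees the ray r / f radians off the axis. A picture is of the moment at which its call begins.
- manip.sign_off(): hands the job in; it is judged then, once.
The state is a dict: "clock": time; "joints": joint angles; "qd": joint speeds; "effort": joint torques, N m; "eef_pos": TCP position; "eef_rot": TCP orientation; "wrist_force": force on the tool from outside, world axes, zero at the start; "moment": the same for the moment, N m; "finger_gap": finger opening in mm; "finger_force": force on a finger pad.
Only numpy, scipy, OpenCV 4.12 (cv2) and the standard library are available. Lean on these libraries where they do the work, as an engineer would, in place of code of your own. Each camera call takes 0.05 s, during which the arm holds its last target. There are 200 camera calls.

## Working session

There is one attempt and no reset: what is moved stays moved. The work goes in short steps, Python scripts to look and compute and a tool call to move; the robot and the scene stay as the last step left them, time stands still between calls to the robot, and variables do not carry over. Pictures are saved under pics/ and viewed, at most 14 in all, crops included, and the job is handed in when it is done.

Besides the shell and the picture viewer there is one more tool, called after "Call:" in YAML: its name, and indented under it one key for each argument. move_arm: Moves the arm, as the interface text tells. Its arguments: {"type":"object","properties":{"moves":{"type":"array"},"jaw":{"type":"number"},"squeeze":{"type":"number"}},"required":["moves"]}

```bash
ls; mkdir -p pics; cat > h.py <<'E'
import numpy as np, cv2
from cell import manip, viewer
from scipy.spatial.transform import Rotation as R
def rot(o):
    o=np.array(o,float)
    if o.shape==(3,3): return o
    if o.size==4: return R.from_quat(o).as_matrix()
    return R.from_euler('xyz',o).as_matrix()
def pts(c):
    z=c['z_map'].astype(float); v,u=np.mgrid[:400,:640]
    p=np.stack([(u-c['cx'])/c['fx']*z,(v-c['cy'])/c['fy']*z,z],-1)
    P=p@rot(c['orientation']).T+np.array(c['origin']); P[z==0]=np.nan
    return P
def ray(c,u,v,zpl):
    d=rot(c['orientation'])@np.array([(u-c['cx'])/c['fx'],(v-c['cy'])/c['fy'],1]); o=np.array(c['origin'])
    return o+d*(zpl-o[2])/d[2]
def save(c,n): cv2.imwrite('pics/'+n+'.png',c['frame'])
E
python3 - <<'E'
from h import *
s=manip.read_state();print(s)
for n in ['scene','side','wrist']:
    c=viewer.camera(n);save(c,n+'0');print(n,c['fx'],c['cx'],c['cy'],c['origin'],c['orientation'])
a=np.vstack([cv2.imread('pics/scene0.png'),]);
E
```

```text
pics
{'clock': 0.0, 'joints': array([ 1.05742995e+00,  3.00443702e-01,  1.52158456e+00,  2.28606987e-05,
        1.32070787e+00, -6.66321807e-02]), 'qd': array([-0.00039831, -0.00014219, -0.0014315 , -0.00137977, -0.00160155,
       -0.00022376]), 'effort': array([ 1.72010099e-03, -5.31794930e+01, -3.52750075e+01,  7.09187379e-02,
        2.41974351e-02, -7.66186781e-05]), 'eef_pos': array([237.49470166, 495.78607388, 204.89989224]), 'eef_rot': array([-3.14045319e+00, -9.82298098e-05,  2.69485273e+00]), 'wrist_force': array([ 0.95121193, -0.28242944,  0.59878128]), 'moment': array([ 0.01283172,  0.00985604, -0.026716  ]), 'finger_force': 0.0, 'finger_gap': 93.79324136659899}
scene 383.3680690211496 315.92250493116825 197.17897887080807 [989.95571659 510.92535005 578.45388307] [-2.20036891  0.01247409  2.46025351]
side 435.7762881606963 322.80296372195244 197.44880868730695 [ 104.11756889 -616.18495846  581.80870428] [-2.11867209  0.01181933 -0.64944879]
wrist 309.70691628693146 321.9607770847896 196.80380698536734 [164.15338149 531.69618408 384.38751194] [2.85754872e+00 2.26207300e-03 1.12317521e+00]
```

View pics/scene0.png

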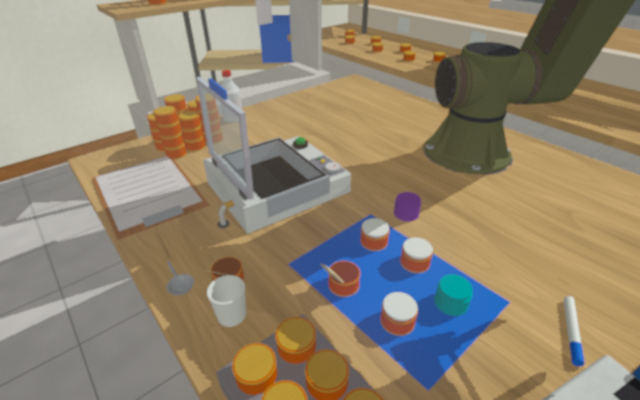

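View pics/side0.png

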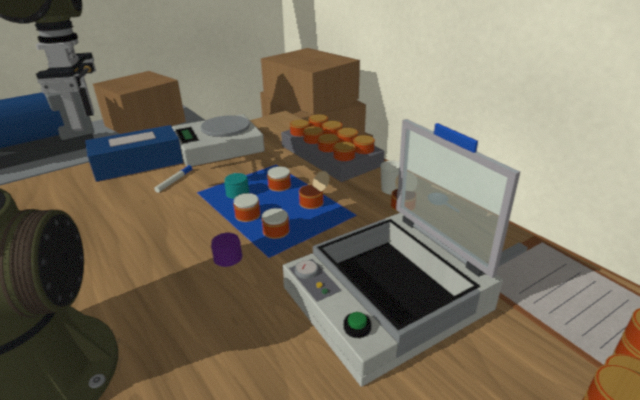

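The scene view shows three white-capped tins at about (375,235), (416,255) and (399,312). The open tin is at (344,278) and a turquoise decoy at (454,294). The side view shows the chamber with its lid up and the green button at (357,322). I'll measure these next.

```bash
cat >> h.py <<'E'
def caps(c,verbose=True,lo=30):
    P=pts(c); hsv=cv2.cvtColor(c['frame'],cv2.COLOR_BGR2HSV)
    m=((hsv[...,1]<60)&(hsv[...,2]>120)&(P[...,2]>lo)&(P[...,2]<120)).astype(np.uint8)
    m=cv2.morphologyEx(m,cv2.MORPH_OPEN,np.ones((3,3),np.uint8))
    n,l,st,ce=cv2.connectedComponentsWithStats(m)
    out=[]
    for i in range(1,n):
        if st[i,4]<80: continue
        q=P[l==i]; z=np.median(q[:,2])
        cs,_=cv2.findContours((l==i).astype(np.uint8),cv2.RETR_EXTERNAL,cv2.CHAIN_APPROX_NONE)
        t=q[abs(q[:,2]-np.percentile(q[:,2],70))<4]
        r=cv2.minEnclosingCircle(t[:,:2].astype(np.float32))
        out.append((ce[i].round(),st[i,4],np.array(r[0]).round(1),round(r[1],1),np.percentile(q[:,2],[20,50,80]).round(1)))
    return out
E
python3 - <<'E'
from h import *
for n in ['scene','side']:
    c=viewer.camera(n);P=pts(c);print(n)
    for o in caps(c): print(*o)
    hsv=cv2.cvtColor(c['frame'],cv2.COLOR_BGR2HSV)
    f=c['frame'].astype(int)
    for nm,m in [('green',(hsv[...,0]>50)&(hsv[...,0]<80)&(hsv[...,1]>130)&(P[...,2]>60)&(P[...,2]<100)),
                 ('turq',(hsv[...,0]>80)&(hsv[...,0]<95)&(hsv[...,1]>130)&(P[...,2]>25)&(P[...,2]<70)),
                 ('purple',(hsv[...,0]>125)&(hsv[...,0]<160)&(hsv[...,1]>80)&(P[...,2]>25)&(P[...,2]<70)),
                 ('lip',(hsv[...,0]>105)&(hsv[...,0]<125)&(hsv[...,1]>150)&(P[...,2]>200)&(P[...,0]>250)&(P[...,0]<900)),
                 ('opentin',(hsv[...,0]<15)&(hsv[...,1]>120)&(P[...,2]>25)&(P[...,2]<70)&(P[...,0]>300)&(P[...,1]<300))]:
        q=P[m]; 
        if len(q): print(nm,len(q),np.median(q,0).round(1),np.percentile(q,5,axis=0).round(),np.percentile(q,95,axis=0).round())
    # rim
    m=(abs(P[...,2]-75)<4)&(P[...,0]>200)&(P[...,0]<900)
    mm=m.astype(np.uint8);k,l,st,ce=cv2.connectedComponentsWithStats(mm)
    for i in np.argsort(-st[1:,4])[:3]+1:
        q=P[l==i];print('rim',ce[i].round(),st[i,4],cv2.minAreaRect(q[:,:2].astype(np.float32)))
    m=(abs(P[...,2]-25)<3)&(hsv[...,2]<80);k,l,st,ce=cv2.connectedComponentsWithStats(m.astype(np.uint8))
    for i in np.argsort(-st[1:,4])[:2]+1:
        q=P[l==i];print('floor',ce[i].round(),st[i,4],cv2.minAreaRect(q[:,:2].astype(np.float32)))
E
```

```text
scene
[355.  11.] 183 [ -913.5 -1447.7] 169.6 [46.3 71.6 93.1]
[444.  27.] 2563 [-989.9 -885.9] 518.6 [ 56.3  82.6 106.6]
[217.   9.] 122 [ -381.4 -2309.6] 133.6 [37.2 45.8 53.8]
[54. 27.] 1874 [  643.9 -2353.6] 289.9 [ 48.   74.  100.6]
[159.  18.] 237 [   44.1 -2349.6] 158.7 [36.2 45.4 56.1]
[306.  46.] 572 [ -187.3 -1042.2] 106.5 [ 48.5  75.9 102.5]
[618.  64.] 1093 [-987.9   39.1] 75.5 [ 47.4  74.  102.8]
[143.  85.] 477 [  608.6 -1046.3] 114.3 [ 49.4  76.2 101.3]
[234.  96.] 202 [ 416.  -657.2] 25.5 [ 72.1  92.3 108. ]
[262. 151.] 343 [ 515.4 -317.4] 44.6 [42.2 54.  64.5]
[273. 186.] 3811 [ 567.8 -208.3] 177.3 [47.3 61.7 73.9]
[375. 228.] 395 [502.4 100.4] 30.1 [41.2 42.3 43.1]
[417. 248.] 484 [484.7 198.4] 29.6 [41.9 42.8 43.5]
[226. 295.] 1131 [838.7  66.8] 36.3 [40.5 54.1 66.5]
[399. 306.] 744 [619.8 270.4] 29.2 [41.6 42.5 43.3]
[594. 382.] 2146 [535.2 527.2] 71.0 [58.1 59.  59.9]
green 11 [ 425.9 -262.9   80.4] [ 421. -268.   80.] [ 431. -257.   82.]
turq 873 [521.5 310.5  44. ] [493. 286.  28.] [541. 333.  46.]
purple 426 [381.1  87.7  43.6] [353.  63.  28.] [401. 108.  46.
[... 1663 characters left out ...]
.] [ 664. -189.  306.]
opentin 1016 [640.4 180.2  36.6] [470.  15.  26.] [865. 279.  68.]
rim [412. 273.] 3992 ((579.7047729492188, -214.5200958251953), (255.52809143066406, 228.40093994140625), 84.28089904785156)
rim [224. 124.] 712 ((628.1626586914062, 590.4857788085938), (147.08811950683594, 146.47186279296875), 73.68892669677734)
rim [133. 149.] 267 ((351.43798828125, 587.9917602539062), (27.04503059387207, 238.598388671875), 81.6676025390625)
floor [394. 282.] 4678 ((576.726806640625, -196.37416076660156), (191.284912109375, 129.04837036132812), 84.33128356933594)
floor [ 85. 366.] 177 ((69.2737045288086, -50.904083251953125), (72.96427917480469, 20.781721115112305), 26.894573211669922)
```

```bash
python3 - <<'E'
from h import *
from scipy.optimize import least_squares
K={'scene':[(375,228),(417,248),(399,306)],'side':[(271,212),(245,200),(278,172)]}
for n in K:
    c=viewer.camera(n);P=pts(c);hsv=cv2.cvtColor(c['frame'],cv2.COLOR_BGR2HSV)
    m=((hsv[...,1]<90)&(hsv[...,2]>100)&(P[...,2]>30)&(P[...,2]<60)).astype(np.uint8)
    k,l=cv2.connectedComponents(m)
    for u,v in K[n]:
        b=(l==l[v,u]); q=P[b]; t=q[q[:,2]>np.percentile(q[:,2],90)-2.5]
        vv,uu=np.nonzero(b); g=np.array([ray(c,a,d,44) for a,d in zip(uu,vv)])
        print(n,'cast mean',g.mean(0).round(1),'size',np.ptp(g[:,:2],axis=0).round(),'P mean',t.mean(0).round(1))
    # chamber-frame profile
    yaw=-0.1;Rz=R.from_euler('z',yaw).as_matrix();Q=(P-[554,-216,0])@Rz
    print('x profile |y|<20', [(x,np.nanmedian(Q[...,2][(abs(Q[...,1])<20)&(abs(Q[...,0]-x)<2)]).round()) for x in list(range(-164,-60,4))+list(range(60,130,4))])
    print('y profile x in -40..20', [(y,np.nanmedian(Q[...,2][(abs(Q[...,0]+10)<30)&(abs(Q[...,1]-y)<2)]).round()) for y in list(range(-134,-96,4))+list(range(96,136,4))])
E
```

```text
scene cast mean [507.5 103.2  44. ] size [62. 60.] P mean [504.1 100.   42.6]
scene cast mean [488.3 200.6  44. ] size [63. 61.] P mean [484.6 198.6  42.9]
scene cast mean [623.5 272.5  44. ] size [61. 59.] P mean [621.  271.   42.7]
x profile |y|<20 [(-164, np.float64(nan)), (-160, np.float64(nan)), (-156, np.float64(nan)), (-152, np.float64(58.0)), (-148, np.float64(58.0)), (-144, np.float64(58.0)), (-140, np.float64(59.0)), (-136, np.float64(59.0)), (-132, np.float64(58.0)), (-128, np.float64(59.0)), (-124, np.float64(59.0)), (-120, np.float64(59.0)), (-116, np.float64(59.0)), (-112, np.float64(59.0)), (-108, np.float64(59.0)), (-104, np.float64(59.0)), (-100, np.float64(59.0)), (-96, np.float64(nan)), (-92, np.float64(nan)), (-88, np.float64(74.0)), (-84, np.float64(75.0)), (-80, np.float64(75.0)), (-76, np.float64(51.0)), (-72, np.float64(26.0)), (-68, np.float64(23.0)), (-64, np.float64(24.0)), (60, np.float64(nan)), (64, np.float64(nan)), (68, np.float64(nan)), (72, np.float64(nan)), (76, np.float64(nan)), (80, np.float64(nan)), (84, np.float64(nan)), (88, np.float64(nan)), (9
[... 1478 characters left out ...]
0.0)), (-92, np.float64(60.0)), (-88, np.float64(67.0)), (-84, np.float64(75.0)), (-80, np.float64(77.0)), (-76, np.float64(77.0)), (-72, np.float64(nan)), (-68, np.float64(nan)), (-64, np.float64(nan)), (60, np.float64(25.0)), (64, np.float64(25.0)), (68, np.float64(25.0)), (72, np.float64(26.0)), (76, np.float64(25.0)), (80, np.float64(25.0)), (84, np.float64(50.0)), (88, np.float64(76.0)), (92, np.float64(76.0)), (96, np.float64(75.0)), (100, np.float64(75.0)), (104, np.float64(283.0)), (108, np.float64(237.0)), (112, np.float64(128.0)), (116, np.float64(83.0)), (120, np.float64(nan)), (124, np.float64(nan)), (128, np.float64(nan))]
  return np.nanmean(a, axis, out=out, keepdims=keepdims)
```

View pics/wrist0.png

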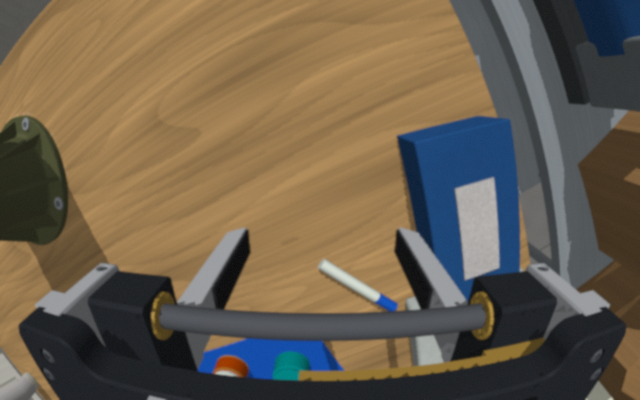

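The wrist view shows the mat's edge at the bottom, with tin at (230,367) and turquoise at (290,365). Nothing is between the fingers. Chamber origin is about (556,-213), yaw -0.1. Tins are A (503,98), B (483,197), C (619,268).

```bash
cat >> h.py <<'E'
def to(x,y,z,yaw=None):
    s=manip.read_state(); M=R.from_euler('xyz',s['eef_rot']).as_matrix()
    d=M.T@(np.array([x,y,z])-s['eef_pos'])/1000
    t=0 if yaw is None else -((yaw-s['eef_rot'][2]+np.pi)%(2*np.pi)-np.pi)
    print('shift',d.round(4),'turn',round(t,3)); return d
def ch(x,y): # chamber xy -> world
    return np.array([556,-213])+R.from_euler('z',-0.1).as_matrix()[:2,:2]@[x,y]
def tins():
    """cap centres, both cameras"""
    r={}
    for n in ['scene','side']:
        c=viewer.camera(n);P=pts(c);hsv=cv2.cvtColor(c['frame'],cv2.COLOR_BGR2HSV)
        m=((hsv[...,1]<90)&(hsv[...,2]>100)&(P[...,2]>34)&(P[...,2]<72)&(P[...,0]>330)&(P[...,0]<760)&(P[...,1]>-330)&(P[...,1]<400)).astype(np.uint8)
        k,l,st,_=cv2.connectedComponentsWithStats(m)
        for i in range(1,k):
            if st[i,4]<60: continue
            q=P[l==i]; t=q[q[:,2]>np.percentile(q[:,2],90)-2.5]
            if max(np.ptp(t[:,:2],axis=0))<75: print(n,st[i,4],t.mean(0).round(1),np.ptp(t[:,:2],axis=0).round())
E
python3 -c "
from h import *
to(503,98,80,1.47)"
```

```text
shift [-0.4113 -0.2442  0.1254] turn 1.225
```

Call:
move_arm:
  moves:
    - [-0.411,-0.244,0.08,1.225]
    - [-0.411,-0.244,0.08,1.225]
    - [-0.411,-0.244,0.08,1.225]
    - [-0.411,-0.244,0.08,1.225]
    - [-0.411,-0.244,0.08,1.225]
    - [-0.411,-0.244,0.08,1.225]
    - [-0.411,-0.244,0.08,1.225]
    - [-0.411,-0.244,0.08,1.225]
    - [-0.411,-0.244,0.08,1.225]
    - [-0.411,-0.244,0.125,1.225]
    - [-0.411,-0.244,0.125,1.225]
    - [-0.411,-0.244,0.125,1.225]
  jaw: 0

```text
clock: 1.55
eef_pos: [502.3, 97.9, 79.3]
eef_rot: [-3.139, 0.001, 1.468]
wrist_force: [-0.3, -0.1, 0.6]
finger_gap: 2.2
finger_force: 0.0
```

```bash
python3 -c "
from h import *
tins()
to(503,98,50,1.47);print(manip.read_state()['eef_pos'],manip.read_state()['wrist_force'])"
```

```text
scene 408 [503.7 100.2  42.6] [56. 55.]
scene 505 [485.  198.7  43. ] [55. 56.]
scene 111 [680.  146.3  68.4] [ 6. 38.]
scene 774 [621.  271.   42.7] [56. 57.]
side 105 [629.7 261.   44. ] [40. 49.]
side 227 [678.3 144.3  68.3] [10. 39.]
side 286 [482.2 195.1  44.2] [56. 56.]
side 324 [501.   95.9  43.8] [55. 58.]
shift [-0.0013  0.0002  0.0315] turn 0.001
[502.92275344  99.26749016  81.49173716] [ 0.29003413 -0.17202349  0.37429328]
```

Call:
move_arm:
  moves:
    - [0,0,0.02,0]
    - [0,0,0.03,0]
    - [0,0,0.033,0]
    - [0,0,0.035,0]
    - [0,0,0.037,0]
    - [0,0,0.039,0]
    - [0,0,0.041,0]
    - [0,0,0.041,0]
    - [0,0,0.041,0]

```text
clock: 2.55
eef_pos: [503.3, 98.6, 40.6]
eef_rot: [3.14, -0.001, 1.47]
wrist_force: [-4.6, 1.1, 11.2]
finger_gap: 0.6
finger_force: 5.5
```

Call:
move_arm:
  moves:
    - [0,0,0.001,0]
    - [0,0,0.002,0]
    - [0,0,0.002,0]
    - [0,0,0.002,0]

```text
clock: 2.95
eef_pos: [503.5, 98.7, 40.3]
eef_rot: [3.14, -0.001, 1.47]
wrist_force: [-14.8, 0.6, 35.3]
finger_gap: 0.5
finger_force: 17.6
```

Call:
move_arm:
  moves:
    - [0,0,-0.02,0]
    - [0,0,-0.035,0]
    - [0.048,-0.015,-0.035,0]
    - [0.096,-0.03,-0.035,0]
    - [0.096,-0.03,-0.03,0]
    - [0.096,-0.03,-0.012,0]
    - [0.096,-0.03,-0.008,0]
    - [0.096,-0.03,-0.006,0]
    - [0.096,-0.03,-0.003,0]
    - [0.096,-0.03,-0.001,0]
    - [0.096,-0.03,0.001,0]
    - [0.096,-0.03,0.001,0]

```text
clock: 4.15
eef_pos: [483.0, 196.7, 40.2]
eef_rot: [3.141, -0.001, 1.469]
wrist_force: [-22.8, -4.6, 46.8]
finger_gap: 0.6
finger_force: 23.1
```

Call:
move_arm:
  moves:
    - [0,0,-0.02,0]
    - [0,0,-0.035,0]
    - [0.028,0.04,-0.035,0]
    - [0.056,0.08,-0.035,0]
    - [0.085,0.128,-0.035,0]
    - [0.085,0.128,-0.033,0]
    - [0.085,0.128,-0.013,0]
    - [0.085,0.128,-0.008,0]
    - [0.085,0.128,-0.005,0]
    - [0.085,0.128,-0.002,0]
    - [0.085,0.128,0.0,0]
    - [0.085,0.128,0.0,0]

```text
clock: 5.35
eef_pos: [618.7, 267.9, 40.5]
eef_rot: [3.141, -0.0, 1.469]
wrist_force: [-14.4, -5.9, 26.3]
finger_gap: 0.1
finger_force: 12.9
```

Call:
move_arm:
  moves:
    - [0,0,0,0]
    - [0,0,-0.03,0]
    - [0,0,-0.06,0]
    - [0,0,-0.06,0]
  jaw: 0.09

```text
clock: 5.75
eef_pos: [620.2, 268.7, 102.3]
eef_rot: [3.135, -0.003, 1.469]
wrist_force: [0.2, -0.3, 0.4]
finger_gap: 29.0
finger_force: 0.0
```

```bash
python3 -c "
from h import *
tins()
to(619.5,269,7,1.47);print(manip.read_state()['eef_pos'],manip.read_state()['wrist_force'])"
```

```text
scene 82 [475.1 216.7  39.4] [38. 22.]
scene 100 [679.8 142.9  68.4] [ 6. 27.]
scene 765 [620.8 270.7  39.5] [57. 57.]
side 200 [618.8 267.7  40.8] [54. 57.]
side 203 [677.7 143.6  67.8] [ 9. 35.]
side 274 [483.3 194.6  40.6] [56. 58.]
side 300 [501.6  96.3  40.7] [55. 55.]
shift [0.0008 0.0006 0.0906] turn -0.001
[618.66858927 268.19912527  97.57883707] [-0.46532568 -0.12872094 -1.26370391]
```

Call:
move_arm:
  moves:
    - [0,0,0,0]
    - [0,0,0,0]
    - [0,0,0,0]
    - [0,0,0,0]
    - [0,0,0,0]
    - [0,0,0,0]
    - [0,0,0,0]
    - [0,0,0,0]
  jaw: 0.09

```text
clock: 6.65
eef_pos: [618.6, 268.6, 96.4]
eef_rot: [-3.142, 0.0, 1.47]
wrist_force: [0.1, 0.5, 0.2]
finger_gap: 89.9
finger_force: 0.0
```

Call:
move_arm:
  moves:
    - [0,0,0.03,0]
    - [0,0,0.05,0]
    - [0,0,0.07,0]
    - [0,0,0.08,0]
    - [0,0,0.09,0]
    - [0,0,0.09,0]

```text
clock: 7.25
eef_pos: [618.2, 268.4, 5.5]
eef_rot: [-3.14, 0.001, 1.47]
wrist_force: [-1.2, 0.4, 0.2]
finger_gap: 90.4
finger_force: 0.0
```

Call:
move_arm:
  moves:
    - [0,0,0,0]
    - [0,0,0,0]
    - [0,0,0,0]
    - [0,0,0,0]
    - [0,0,0,0]
    - [0,0,0,0]
    - [0,0,0,0]
    - [0,0,0,0]
    - [0,0,0,0]
  jaw: 0.04
  squeeze: 15

```text
clock: 8.15
eef_pos: [618.8, 268.6, 6.9]
eef_rot: [3.141, -0.0, 1.47]
wrist_force: [-2.0, -1.2, 5.6]
finger_gap: 59.6
finger_force: 15.0
```

Call:
move_arm:
  moves:
    - [0,0,-0.02,0]
    - [0,0,-0.06,0]
    - [0,0,-0.1,0]
    - [0,0,-0.13,0]
    - [0,0,-0.13,0]

```text
clock: 8.65
eef_pos: [620.1, 269.1, 141.1]
eef_rot: [3.136, -0.003, 1.47]
wrist_force: [0.1, 0.5, -2.1]
finger_gap: 59.4
finger_force: 15.0
```

```bash
python3 -c "
from h import *
print(manip.read_state()['finger_gap'])
for y in (-70,0,70):
  p=ch(-8,y);print(p);to(*p,130,1.47)"
```

```text
59.42589559656958
[ 541.05162751 -281.85162424]
shift [-0.5562 -0.0231  0.0093] turn -0.0
[ 548.03996668 -212.20133267]
shift [-0.4862 -0.0232  0.0095] turn -0.0
[ 555.02830584 -142.5510411 ]
shift [-0.4162 -0.0233  0.0097] turn -0.0
```

Tin lifted, so I'll carry it over to the chamber.

Call:
move_arm:
  moves:
    - [-0.04,-0.002,0,0]
    - [-0.09,-0.004,0,0]
    - [-0.14,-0.006,0,0]
    - [-0.19,-0.008,0,0]
    - [-0.24,-0.01,0,0]
    - [-0.29,-0.012,0,0]
    - [-0.34,-0.014,0,0]
    - [-0.39,-0.016,0,0]
    - [-0.44,-0.018,0,0]
    - [-0.49,-0.02,0,0]
    - [-0.53,-0.022,0,0]
    - [-0.556,-0.023,0,0]

```text
clock: 9.85
eef_pos: [538.2, -284.8, 134.7]
eef_rot: [-3.139, -0.001, 1.468]
wrist_force: [0.1, -0.6, -1.1]
finger_gap: 59.7
finger_force: 15.0
```

Call:
move_arm:
  moves:
    - [0,0,0,0]
    - [0,0,0,0]
    - [0,0,0,0]

```text
clock: 10.15
eef_pos: [539.7, -281.2, 135.7]
eef_rot: [-3.141, -0.001, 1.471]
wrist_force: [0.9, 0.5, -1.8]
finger_gap: 59.6
finger_force: 15.0
```

```bash
python3 -c "
from h import *
p=ch(-8,-70);to(*p,33,1.47)
print(manip.read_state()['eef_pos'])
c=viewer.camera('side');save(c,'s1')"
```

```text
shift [-0.0006  0.0015  0.1027] turn 0.001
[ 539.69233507 -281.16398115  135.70557173]
```

View pics/s1.png

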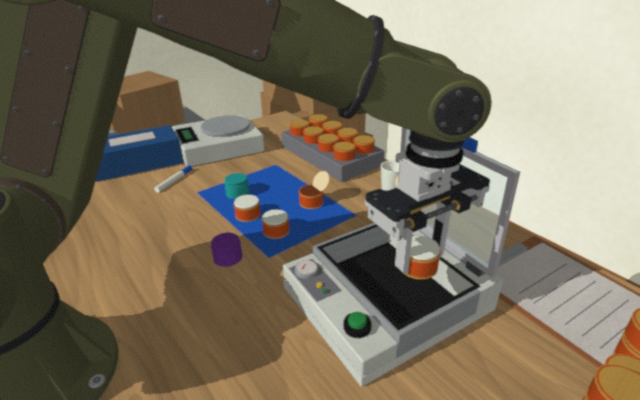

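The side view shows the tin held at (423,265), inside the tub outline and ahead of the lid. I'll lower it.

Call:
move_arm:
  moves:
    - [0,0.001,0.03,0]
    - [0,0.001,0.06,0]
    - [0,0.001,0.08,0]
    - [0,0.001,0.09,0]
    - [0,0.001,0.096,0]
    - [0,0.001,0.099,0]
    - [0,0.001,0.102,0]
    - [0,0.001,0.102,0]
    - [0,0.001,0.102,0]

```text
clock: 11.1
eef_pos: [540.9, -282.5, 35.0]
eef_rot: [3.141, 0.0, 1.47]
wrist_force: [-0.3, -0.2, -0.9]
finger_gap: 59.6
finger_force: 15.0
```

Call:
move_arm:
  moves:
    - [0,0,0,0]
    - [0,0,0,0]
    - [0,0,0,0]
    - [0,0,0,0]
    - [0,0,-0.02,0]
    - [0,0,-0.05,0]
    - [0,0,-0.09,0]
    - [0,0,-0.13,0]
    - [0,0,-0.13,0]
  jaw: 0.074

```text
clock: 12.0
eef_pos: [542.5, -283.4, 170.4]
eef_rot: [3.133, 0.004, 1.47]
wrist_force: [1.0, -0.2, -0.9]
finger_gap: 73.9
finger_force: 0.0
```

```bash
python3 -c "
from h import *
tins()
to(502.5,98,160,1.47);to(483,196,160,1.47)"
```

```text
scene 400 [503.9 100.   39.3] [56. 56.]
scene 483 [485.3 198.4  39.5] [54. 56.]
scene 120 [679.8 147.   68.2] [ 5. 36.]
side 234 [678.4 143.3  68.3] [12. 43.]
side 278 [482.5 195.2  40.8] [57. 58.]
side 318 [501.2  96.7  40.7] [56. 58.]
side 107 [ 648.4 -120.8   69.5] [ 4. 21.]
side 717 [ 539.6 -283.    65.3] [57. 56.]
shift [ 0.3747 -0.0765  0.0046] turn -0.0
shift [ 0.4702 -0.1058  0.0045] turn -0.0
```

Call:
move_arm:
  moves:
    - [0.045,-0.009,0,0]
    - [0.09,-0.018,0,0]
    - [0.14,-0.028,0,0]
    - [0.19,-0.038,0,0]
    - [0.24,-0.048,0,0]
    - [0.29,-0.058,0.01,0]
    - [0.34,-0.068,0.03,0]
    - [0.375,-0.076,0.05,0]
    - [0.375,-0.076,0.07,0]
    - [0.375,-0.076,0.07,0]
    - [0.375,-0.076,0.07,0]
  jaw: 0.09

```text
clock: 13.2
eef_pos: [502.6, 97.9, 94.1]
eef_rot: [-3.14, 0.0, 1.469]
wrist_force: [0.6, -0.6, 0.5]
finger_gap: 90.0
finger_force: 0.0
```

```bash
python3 -c "
from h import *
tins()
to(502.7,98,7,1.47)"
```

```text
scene 404 [503.8 100.2  39.3] [55. 57.]
scene 484 [485.5 198.6  39.6] [56. 56.]
scene 116 [679.6 146.7  67.9] [ 6. 39.]
side 230 [678.5 144.4  68. ] [ 8. 42.]
side 224 [477.4 194.2  40.8] [55. 55.]
side 306 [501.   95.9  40.8] [56. 57.]
side 717 [ 540.4 -283.4   65.4] [56. 56.]
shift [ 0.0003 -0.0008  0.0881] turn -0.001
```

Call:
move_arm:
  moves:
    - [0,0,0.03,0]
    - [0,0,0.05,0]
    - [0,0,0.07,0]
    - [0,0,0.08,0]
    - [0,0,0.087,0]
    - [0,0,0.087,0]

```text
clock: 13.9
eef_pos: [503.0, 98.1, 7.5]
eef_rot: [-3.141, 0.0, 1.469]
wrist_force: [-1.1, 0.8, 0.8]
finger_gap: 90.1
finger_force: 0.0
```

Call:
move_arm:
  moves:
    - [0,0,0,0]
    - [0,0,0,0]
    - [0,0,0,0]
    - [0,0,0,0]
    - [0,0,0,0]
    - [0,0,0,0]
    - [0,0,0,0]
    - [0,0,0,0]
    - [0,0,0,0]
  jaw: 0.04

```text
clock: 14.8
eef_pos: [503.0, 98.4, 7.7]
eef_rot: [3.141, -0.0, 1.47]
wrist_force: [-1.7, -0.3, 5.5]
finger_gap: 59.9
finger_force: 15.0
```

Call:
move_arm:
  moves:
    - [0,0,-0.02,0]
    - [0,0,-0.06,0]
    - [0,0,-0.1,0]
    - [0,0,-0.13,0]
    - [0,0,-0.13,0]
    - [0,0,-0.13,0]

```text
clock: 15.4
eef_pos: [502.7, 98.4, 137.0]
eef_rot: [-3.142, 0.0, 1.47]
wrist_force: [-0.3, 0.1, -1.7]
finger_gap: 59.7
finger_force: 15.0
```

```bash
python3 -c "
from h import *
p=ch(-8,0);to(*p,136,1.47)"
```

```text
shift [-0.3044  0.0764  0.001 ] turn -0.0
```

Call:
move_arm:
  moves:
    - [-0.045,0.012,0,0]
    - [-0.09,0.023,0,0]
    - [-0.14,0.035,0,0]
    - [-0.19,0.048,0,0]
    - [-0.24,0.06,0,0]
    - [-0.28,0.07,0,0]
    - [-0.304,0.076,0,0]
    - [-0.304,0.076,0,0]
    - [-0.304,0.076,0,0]
    - [-0.304,0.076,0,0]

```text
clock: 16.4
eef_pos: [547.5, -210.6, 136.5]
eef_rot: [-3.14, -0.001, 1.471]
wrist_force: [0.1, -0.2, -2.6]
finger_gap: 60.0
finger_force: 15.0
```

Call:
move_arm:
  moves:
    - [0,0,0.03,0]
    - [0,0,0.06,0]
    - [0,0,0.08,0]
    - [0,0,0.09,0]
    - [0,0,0.096,0]
    - [0,0,0.1,0]
    - [0,0,0.102,0]
    - [0,0,0.102,0]
    - [0,0,0.102,0]

```text
clock: 17.3
eef_pos: [548.1, -211.9, 36.0]
eef_rot: [3.141, 0.0, 1.47]
wrist_force: [-0.3, -0.3, -1.7]
finger_gap: 59.8
finger_force: 15.0
```

Call:
move_arm:
  moves:
    - [0,0,0,0]
    - [0,0,0,0]
    - [0,0,0,0]
    - [0,0,0,0]
    - [0,0,-0.02,0]
    - [0,0,-0.05,0]
    - [0,0,-0.09,0]
    - [0,0,-0.13,0]
    - [0,0,-0.13,0]
  jaw: 0.074

```text
clock: 18.2
eef_pos: [549.7, -212.6, 171.2]
eef_rot: [3.133, 0.003, 1.47]
wrist_force: [0.8, -0.3, -0.6]
finger_gap: 74.0
finger_force: 0.0
```

```bash
python3 -c "
from h import *
tins()
to(483.5,197,160,1.47)"
```

```text
scene 485 [485.4 198.8  39.5] [57. 55.]
scene 114 [680.  145.8  68.6] [ 5. 36.]
side 227 [677.7 145.1  67.6] [10. 40.]
side 277 [482.7 195.5  40.7] [54. 58.]
side 584 [ 546.9 -213.7   65.4] [56. 56.]
side 720 [ 539.8 -283.2   65.5] [56. 57.]
shift [ 0.4003 -0.1054  0.0056] turn -0.0
```

Call:
move_arm:
  moves:
    - [0.045,-0.012,0,0]
    - [0.09,-0.024,0,0]
    - [0.14,-0.037,0,0]
    - [0.19,-0.05,0,0]
    - [0.24,-0.063,0,0]
    - [0.29,-0.076,0.01,0]
    - [0.34,-0.09,0.03,0]
    - [0.38,-0.1,0.05,0]
    - [0.4,-0.105,0.07,0]
    - [0.4,-0.105,0.07,0]
    - [0.4,-0.105,0.07,0]
    - [0.4,-0.105,0.07,0]
  jaw: 0.09

```text
clock: 19.5
eef_pos: [483.9, 196.0, 95.5]
eef_rot: [-3.142, 0.0, 1.469]
wrist_force: [-0.2, 0.2, -0.4]
finger_gap: 90.0
finger_force: 0.0
```

```bash
python3 -c "
from h import *
tins()
to(483.7,197,7,1.47)"
```

```text
scene 488 [485.  198.6  39.5] [56. 56.]
scene 110 [679.9 145.   68.5] [ 5. 25.]
side 199 [678.4 144.   68. ] [ 9. 35.]
side 276 [483.  194.8  40.7] [56. 58.]
side 585 [ 547.  -213.7   65.3] [56. 55.]
side 716 [ 539.8 -283.2   65.4] [56. 56.]
shift [ 0.001  -0.0007  0.0889] turn -0.002
```

Call:
move_arm:
  moves:
    - [0.001,0,0.03,0]
    - [0.001,0,0.05,0]
    - [0.001,0,0.07,0]
    - [0.001,0,0.08,0]
    - [0.001,0,0.088,0]
    - [0.001,0,0.088,0]

```text
clock: 20.2
eef_pos: [483.8, 197.5, 7.2]
eef_rot: [-3.141, 0.0, 1.469]
wrist_force: [0.7, -0.8, 0.1]
finger_gap: 89.9
finger_force: 0.0
```

Call:
move_arm:
  moves:
    - [0,0,0,0]
    - [0,0,0,0]
    - [0,0,0,0]
    - [0,0,0,0]
    - [0,0,0,0]
    - [0,0,0,0]
    - [0,0,0,0]
    - [0,0,0,0]
    - [0,0,0,0]
  jaw: 0.04

```text
clock: 21.1
eef_pos: [483.9, 197.9, 7.8]
eef_rot: [3.141, -0.0, 1.47]
wrist_force: [-0.5, 0.1, 5.0]
finger_gap: 59.7
finger_force: 15.0
```

Call:
move_arm:
  moves:
    - [0,0,-0.02,0]
    - [0,0,-0.06,0]
    - [0,0,-0.1,0]
    - [0,0,-0.13,0]
    - [0,0,-0.13,0]
    - [0,0,-0.13,0]

```text
clock: 21.7
eef_pos: [483.6, 197.7, 137.0]
eef_rot: [-3.142, 0.0, 1.47]
wrist_force: [-0.8, -0.1, -1.2]
finger_gap: 59.8
finger_force: 15.0
```

```bash
python3 -c "
from h import *
p=ch(-8,70);to(*p,136,1.47)"
```

```text
shift [-0.3313  0.1054  0.001 ] turn -0.0
```

Call:
move_arm:
  moves:
    - [-0.045,0.015,0,0]
    - [-0.09,0.029,0,0]
    - [-0.135,0.043,0,0]
    - [-0.18,0.057,0,0]
    - [-0.225,0.072,0,0]
    - [-0.27,0.086,0,0]
    - [-0.31,0.099,0,0]
    - [-0.331,0.105,0,0]
    - [-0.331,0.105,0,0]
    - [-0.331,0.105,0,0]
    - [-0.331,0.105,0,0]

```text
clock: 22.8
eef_pos: [554.5, -141.0, 136.5]
eef_rot: [-3.14, -0.0, 1.471]
wrist_force: [0.3, 0.5, -1.3]
finger_gap: 59.9
finger_force: 15.0
```

Call:
move_arm:
  moves:
    - [0,0,0.03,0]
    - [0,0,0.06,0]
    - [0,0,0.08,0]
    - [0,0,0.09,0]
    - [0,0,0.096,0]
    - [0,0,0.1,0]
    - [0,0,0.104,0]
    - [0,0,0.104,0]
    - [0,0,0.104,0]

```text
clock: 23.7
eef_pos: [555.1, -142.2, 33.9]
eef_rot: [3.141, 0.0, 1.47]
wrist_force: [0.8, -0.2, -2.4]
finger_gap: 59.5
finger_force: 15.0
```

Call:
move_arm:
  moves:
    - [0,0,0,0]
    - [0,0,0,0]
    - [0,0,0,0]
    - [0,0,0,0]
    - [0,0,-0.02,0]
    - [0,0,-0.05,0]
    - [0,0,-0.09,0]
    - [0,0,-0.13,0]
    - [0,0,-0.13,0]
  jaw: 0.074

```text
clock: 24.6
eef_pos: [556.9, -142.7, 169.1]
eef_rot: [3.133, 0.002, 1.47]
wrist_force: [-0.0, -0.4, -0.2]
finger_gap: 74.1
finger_force: 0.0
```

```bash
python3 -c "
from h import *
tins()
c=viewer.camera('side');save(c,'s2')
P=pts(c);Q=(P-[556,-213,0])@R.from_euler('z',-0.1).as_matrix()
hsv=cv2.cvtColor(c['frame'],cv2.COLOR_BGR2HSV)
m=(hsv[...,0]>105)&(hsv[...,0]<125)&(hsv[...,1]>150)&(P[...,2]>200)&(P[...,0]>550)&(P[...,0]<800);print(np.median(Q[m],0),m.sum())
for p in [(95,0,330),(-60,0,200)]: print(ch(*p[:2]));to(*ch(*p[:2]),p[2],1.47)
"
```

```text
scene 113 [679.7 145.9  68. ] [ 7. 37.]
side 229 [677.9 144.   67.6] [10. 42.]
side 516 [ 553.8 -144.6   65.5] [57. 56.]
side 583 [ 546.9 -213.5   65.5] [55. 56.]
side 713 [ 539.9 -282.9   65.4] [57. 56.]
[104.96684782  -7.39125366 298.31841239] 472
[ 650.5253957  -222.48417458]
shift [-0.0704  0.1035 -0.1673] turn -0.0
[ 496.29975008 -207.009995  ]
shift [-0.0705 -0.0515 -0.0372] turn -0.0
```

View pics/s2.png

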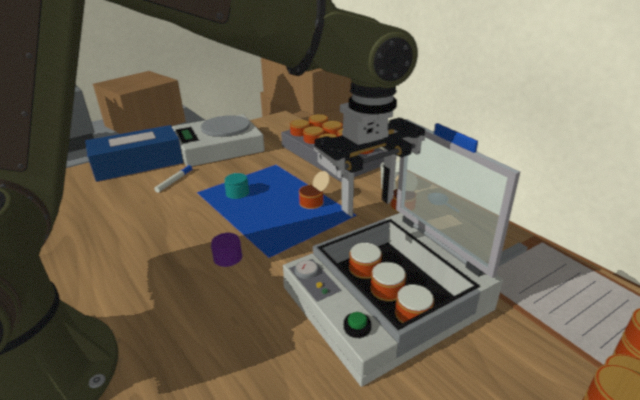

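The side view shows three capped tins upright in a row in the tub, at (365,258), (388,277) and (414,300). The lid is up and its lip is at (455,137). I'll go over the lid and push it from behind.

Call:
move_arm:
  moves:
    - [0,0,-0.05,0]
    - [0,0,-0.1,0]
    - [0,0,-0.15,0]
    - [0,0,-0.17,0]
    - [-0.035,0,-0.17,0]
    - [-0.07,0.03,-0.17,0]
    - [-0.07,0.07,-0.17,0]
    - [-0.07,0.11,-0.17,0]
    - [-0.07,0.147,-0.17,0]
    - [-0.07,0.147,-0.17,0]
    - [-0.07,0.147,-0.17,0]
  jaw: 0

```text
clock: 25.85
eef_pos: [694.5, -226.6, 330.0]
eef_rot: [-3.137, -0.001, 1.47]
wrist_force: [0.1, -0.3, 0.2]
finger_gap: 0.4
finger_force: 0.0
```

```bash
cat >> h.py <<'E'
def inch():
    s=manip.read_state(); return R.from_euler('z',-0.1).as_matrix().T@(s['eef_pos']-[556,-213,0])
E
python3 -c "
from h import *
print(inch(),manip.read_state()['joints'].round(2))
c=viewer.camera('side');save(c,'s3')
p=inch()
for th in np.arange(1.5,-.01,-.1):
  r=195;C=np.array([112-r*np.cos(th)+6*np.sin(th)+12.5,0,81+r*np.sin(th)+6*np.cos(th)]);print(round(th,2),C.round(),(C-p).round())
"
```

```text
[1.39126082e+02 3.02308348e-01 3.30034871e+02] [-0.37  0.74  0.59 -0.    1.81 -0.26]
1.5 [117.   0. 276.] [-22.  -0. -56.]
1.4 [ 97.   0. 274.] [-41.  -0. -58.]
1.3 [ 78.   0. 270.] [-60.  -0. -61.]
1.2 [ 59.   0. 265.] [-79.  -0. -67.]
1.1 [ 41.   0. 258.] [-97.  -0. -74.]
1.0 [ 24.   0. 248.] [-114.   -0.  -84.]
0.9 [  8.   0. 237.] [-130.   -0.  -94.]
0.8 [ -7.   0. 225.] [-146.   -0. -107.]
0.7 [-21.   0. 211.] [-159.   -0. -121.]
0.6 [-33.   0. 196.] [-172.   -0. -136.]
0.5 [-44.   0. 180.] [-182.   -0. -152.]
0.4 [-53.   0. 162.] [-191.   -0. -169.]
0.3 [-60.   0. 144.] [-198.   -0. -188.]
0.2 [-65.   0. 126.] [-204.   -0. -206.]
0.1 [-69.   0. 106.] [-207.   -0. -225.]
-0.0 [-71.   0.  87.] [-209.   -0. -245.]
```

View pics/s3.png

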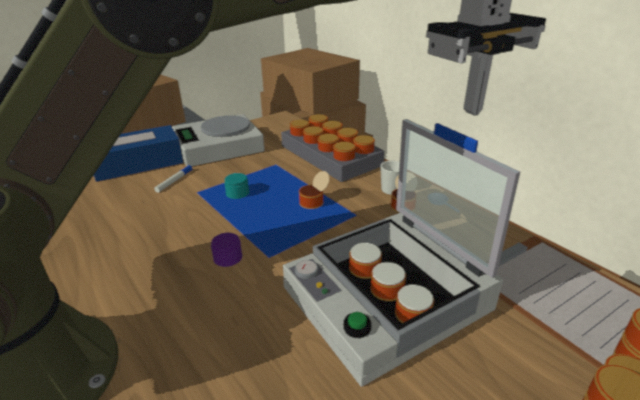

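The gripper is shut and above and behind the lid, with the fingertip at (477,110). The lip at (455,137) is clear of it. Now down, then forward.

Call:
move_arm:
  moves:
    - [0,0,0.03,0]
    - [0,0,0.058,0]
    - [0,0,0.058,0]
    - [0,-0.012,0.058,0]
    - [0,-0.022,0.058,0]
    - [0,-0.032,0.058,0]
    - [0,-0.042,0.058,0]
    - [0,-0.051,0.06,0]
    - [0,-0.061,0.062,0]

```text
clock: 26.8
eef_pos: [633.0, -220.4, 274.5]
eef_rot: [3.137, 0.001, 1.47]
wrist_force: [3.7, -0.5, -1.0]
finger_gap: 0.2
finger_force: 1.8
```

```bash
python3 -c "
from h import *
print(inch(),manip.read_state()['wrist_force'])
c=viewer.camera('side');save(c,'s4')"
```

```text
[ 77.38064362   0.31990419 274.54733734] [ 3.70597769 -0.46932578 -1.0092252 ]
```

View pics/s4.png

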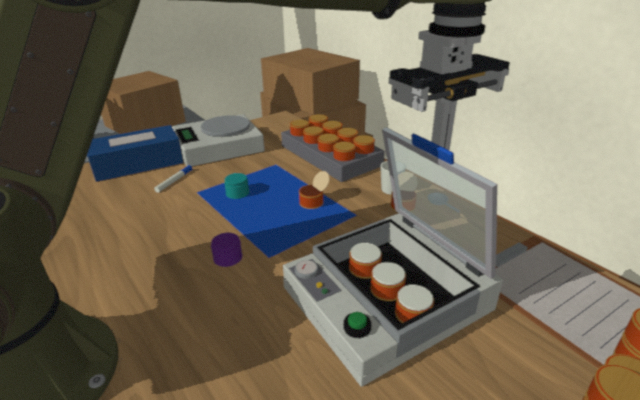

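The lid is tilting forward and the lip is now at (433,148). I'll continue the arc.

Call:
move_arm:
  moves:
    - [0,-0.019,0.005,0]
    - [0,-0.037,0.012,0]
    - [0,-0.054,0.022,0]
    - [0,-0.07,0.033,0]
    - [0,-0.085,0.045,0]
    - [0,-0.099,0.059,0]
    - [0,-0.111,0.074,0]
    - [0,-0.122,0.09,0]
    - [0,-0.131,0.108,0]
    - [0,-0.138,0.126,0]

```text
clock: 27.85
eef_pos: [496.1, -206.9, 147.3]
eef_rot: [3.139, 0.001, 1.47]
wrist_force: [-0.2, -0.2, 2.6]
finger_gap: 0.4
finger_force: 1.3
```

```bash
python3 -c "
from h import *
print(inch(),manip.read_state()['wrist_force'])
c=viewer.camera('side');save(c,'s5')"
```

```text
[-6.02429753e+01  1.31297812e-01  1.47324831e+02] [-0.23518273 -0.16256876  2.61708689]
```

View pics/s5.png

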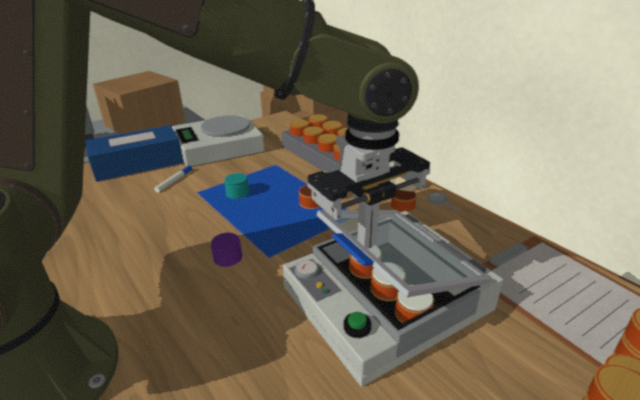

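The lid is nearly shut, with the lip at (352,248). I'll push it the rest of the way.

Call:
move_arm:
  moves:
    - [0,-0.005,0.018,0]
    - [0,-0.009,0.034,0]
    - [0,-0.011,0.046,0]
    - [0,-0.012,0.05,0]
    - [0,-0.012,0.053,0]
    - [0,-0.012,0.053,0]

```text
clock: 28.5
eef_pos: [484.3, -205.4, 92.8]
eef_rot: [3.142, 0.0, 1.47]
wrist_force: [0.7, -0.2, -0.5]
finger_gap: 0.5
finger_force: 0.0
```

```bash
python3 -c "
from h import *
print(inch(),manip.read_state()['wrist_force'])"
```

```text
[-72.10640225   0.44430159  92.77646834] [ 0.67498665 -0.1599262  -0.45451733]
```

Call:
move_arm:
  moves:
    - [0,0,-0.015,0]
    - [0,-0.015,-0.02,0]
    - [0,-0.031,-0.02,0]
    - [0,-0.031,-0.01,0]
    - [0,-0.031,-0.002,0]
    - [0,-0.031,0.002,0]
    - [0,-0.031,0.005,0]
    - [0,-0.031,0.007,0]
    - [0,-0.031,0.009,0]
    - [0,-0.031,0.009,0]

```text
clock: 29.5
eef_pos: [453.4, -202.2, 83.3]
eef_rot: [-3.141, -0.0, 1.47]
wrist_force: [-3.6, 0.3, 4.9]
finger_gap: 0.2
finger_force: 2.6
```

```bash
python3 -c "
from h import *
print(inch(),manip.read_state()['wrist_force'])"
```

```text
[-103.14724472    0.48221904   83.25427439] [-3.64036109  0.25144223  4.88682976]
```

Call:
move_arm:
  moves:
    - [0,0,0.001,0]
    - [0,0,0.002,0]
    - [0,0,0.002,0]
    - [0,0,0.002,0]

```text
clock: 29.9
eef_pos: [453.5, -202.3, 81.9]
eef_rot: [-3.141, 0.0, 1.47]
wrist_force: [-7.5, 0.9, 14.5]
finger_gap: 0.5
finger_force: 7.1
```

Call:
move_arm:
  moves:
    - [0,0,0.002,0]
    - [0,0,0.003,0]
    - [0,0,0.003,0]
    - [0,0,0.003,0]

```text
clock: 30.3
eef_pos: [453.5, -202.4, 79.6]
eef_rot: [-3.141, 0.001, 1.47]
wrist_force: [-11.2, 2.5, 23.5]
finger_gap: 0.5
finger_force: 11.6
```

Call:
move_arm:
  moves:
    - [0,0,-0.03,0]
    - [0,0,-0.07,0]
    - [0,0.03,-0.11,0]
    - [0,0.06,-0.16,0]
    - [0.04,0.06,-0.16,0]
    - [0.08,0.06,-0.16,0]
    - [0.12,0.06,-0.16,0]
    - [0.12,0.06,-0.16,0]

```text
clock: 31.1
eef_pos: [525.7, -85.1, 238.1]
eef_rot: [-3.141, -0.001, 1.474]
wrist_force: [-0.6, -0.0, -0.1]
finger_gap: 0.1
finger_force: 0.0
```

```bash
python3 -c "
from h import *
c=viewer.camera('side');P=pts(c);Q=(P-[556,-213,0])@R.from_euler('z',-0.1).as_matrix()
hsv=cv2.cvtColor(c['frame'],cv2.COLOR_BGR2HSV)
m=(hsv[...,0]>105)&(hsv[...,0]<125)&(hsv[...,1]>150)&(abs(Q[...,0]+100)<30)&(abs(Q[...,1])<60)&(Q[...,2]>65)
q=Q[m];print(m.sum(),np.median(q,0),np.percentile(q,5,axis=0),np.percentile(q,95,axis=0))
g=(hsv[...,0]>50)&(hsv[...,0]<80)&(hsv[...,1]>130)&(abs(Q[...,0]+128)<30)&(abs(Q[...,1]+70)<30)&(Q[...,2]>70)
q=P[g];t=q[q[:,2]>np.percentile(q[:,2],90)-3];print('btn',len(t),t.mean(0),np.ptp(t,axis=0),ch(-128,-70))
cv2.imwrite('pics/s6.png',cv2.resize(c['frame'][180:400,240:560],None,fx=2,fy=2))"
```

```text
468 [-102.60090908   -4.77015522   83.84964377] [-110.68958847  -42.47883361   81.11930612] [-93.51713811  36.14108252  85.29632342]
btn 179 [ 422.66682387 -271.61156919   81.54310816] [26.33991286 24.30702325  4.84122877] [ 421.65112768 -269.87161424]
```

View pics/s6.png

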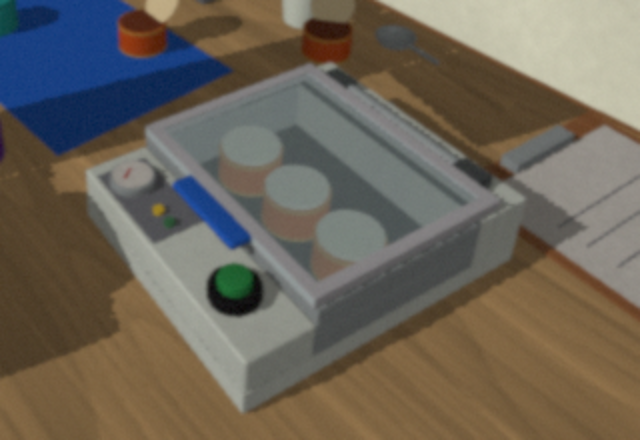

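The lid is seated (lip face about 84–85 mm) and the three tins show upright under it. The green button is at crop pixel (235,283), which is about (422,-271). Next, the button.

```bash
python3 -c "
from h import *
to(422.3,-271,100,1.47)"
```

```text
shift [-0.1932 -0.0848  0.1381] turn 0.003
```

Call:
move_arm:
  moves:
    - [-0.045,-0.02,0,0]
    - [-0.09,-0.04,0.02,0]
    - [-0.13,-0.06,0.06,0]
    - [-0.17,-0.075,0.1,0]
    - [-0.193,-0.085,0.13,0]
    - [-0.193,-0.085,0.138,0]
    - [-0.193,-0.085,0.138,0]
    - [-0.193,-0.085,0.15,0]
    - [-0.193,-0.085,0.155,0]
    - [-0.193,-0.085,0.158,0]
    - [-0.193,-0.085,0.161,0]
    - [-0.193,-0.085,0.161,0]
  jaw: 0

```text
clock: 32.35
eef_pos: [421.5, -272.0, 77.7]
eef_rot: [3.141, 0.0, 1.47]
wrist_force: [-1.0, 2.5, 4.4]
finger_gap: 0.4
finger_force: 2.0
```

```bash
python3 -c "
from h import *
print(inch(),manip.read_state()['wrist_force'])"
```

```text
[-127.94510756  -72.18002023   77.72843431] [-1.0034094   2.49300217  4.36646312]
```

Call:
move_arm:
  moves:
    - [0,0,0.001,0]
    - [0,0,0.002,0]
    - [0,0,0.003,0]
    - [0,0,0.003,0]
    - [0,0,0.003,0]

```text
clock: 32.85
eef_pos: [421.5, -272.2, 75.9]
eef_rot: [3.14, 0.0, 1.47]
wrist_force: [-3.5, 8.0, 20.7]
finger_gap: 0.5
finger_force: 10.3
```

Call:
move_arm:
  moves:
    - [0,0,-0.03,0]
    - [0,0,-0.08,0]
    - [0,0,-0.13,0]
    - [0.05,-0.02,-0.15,0]
    - [0.1,-0.04,-0.15,0]
    - [0.15,-0.04,-0.15,0]
    - [0.2,-0.04,-0.15,0]
    - [0.2,-0.04,-0.15,0]

```text
clock: 33.65
eef_pos: [401.4, -65.9, 224.8]
eef_rot: [3.14, -0.0, 1.473]
wrist_force: [-0.2, -1.0, 0.4]
finger_gap: 0.3
finger_force: 0.0
```

```bash
python3 -c "
from h import *
c=viewer.camera('side');P=pts(c);Q=(P-[556,-213,0])@R.from_euler('z',-0.1).as_matrix()
hsv=cv2.cvtColor(c['frame'],cv2.COLOR_BGR2HSV)
m=(hsv[...,0]>105)&(hsv[...,0]<125)&(hsv[...,1]>150)&(abs(Q[...,0]+100)<30)&(abs(Q[...,1])<60)&(Q[...,2]>65)
print(np.percentile(Q[m][:,2],[50,80]))
g=(hsv[...,0]>50)&(hsv[...,0]<80)&(hsv[...,1]>130)&(abs(Q[...,0]+128)<30)&(abs(Q[...,1]+70)<30)
print(np.percentile(Q[g][:,2],[50,80]))
cv2.imwrite('pics/s7.png',c['frame'])"
```

```text
[83.84808763 84.70671764]
[81.13480502 82.21365206]
```

View pics/s7.png

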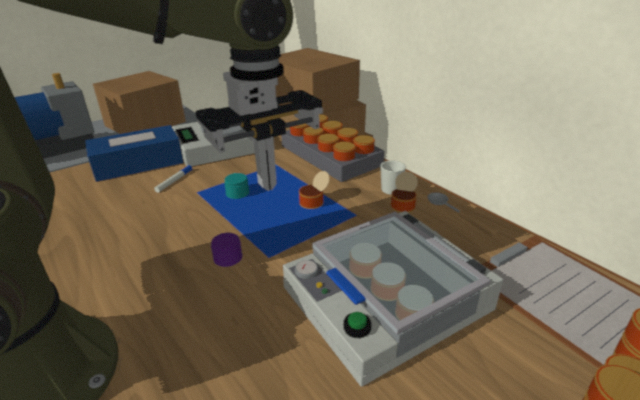

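The lid is shut, with the lip at (345,285) and seated. The button at (357,320) is back out, the tins are inside and the gripper is clear of everything. I'll hand the job in.

```bash
python3 -c "
from cell import manip
print(manip.sign_off())"
```

```text
the job is handed in; nothing more can be done
None
```

I pressed all three caps home, stood the three capped tins upright in the chamber, shut and seated the lid, and pushed and released the start button; the job is handed in at about 34 s, and no verdict was shown.

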